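# Fetch the pot from behind the ink pots

## Task

The slim tall pot in the narrow far bay of the grey metal pot rack is needed for mixing, but two ink pots stand in the way. First set both ink pots in the shallow tray on the side stand, then stand the slim pot in the round dark steel cup, and only then put each ink pot back on the same round pad of the rack from which it came. Keep all pots upright, and leave the masking tape and the marker where they lie.

Things in the scene. Friction and masses are not known exactly. Their poses are not given: they have to be found in the camera images.
- pot_tall: slim round pot with blue screw lid, 38 mm diameter (body to 53 mm height, lid 36 mm diameter above), 66 mm tall, 0.06 to 0.13 kg. Origin: centre of its underside, z up. It stands on the rack's small far pad between two cheeks; grip it round the body.
- pot_wide: large ink pot, cream white with black band and screw lid, 60 mm diameter to 48 mm height, 62 mm tall, up to 0.25 kg. Origin: centre of its underside, z up. It starts on either the middle or the front pad of the rack.
- pot_small: smaller ink pot, white with grey band and screw lid, 54 mm diameter to 44 mm height, 55 mm tall, up to 0.21 kg. Origin: centre of its underside, z up. It starts on the other one of the middle and front pads.
- rack: fixed flat grey metal rack, 220 x 108 mm, floor 4 mm high, rims 10 mm, front open. Origin: centre of underside; x along its length, away from the robot. Round pads on its x axis: front x = -69, middle +3 (62 mm wide), far +60 mm (46 wide). Cheeks 58 mm high flank the far pad (x 42 to 78, inner faces y = +-29 mm): the slim pot can be gripped only along the rack, once the middle pad is clear.
- cup: fixed low round dark steel cup on the bench, open on top: outer diameter 80 mm, inner 72 mm, rim 16 mm high, inner floor 5 mm above the bench. Origin: centre of its underside.
- tray: fixed shallow grey tray on the brown side stand to the left, at bench height: 200 x 140 mm outside, walls 4 mm thick and 10 mm high, inner floor 4 mm above the stand. Origin: centre of its underside; x along its 200 mm side. Both ink pots fit side by side along its x axis, 45 mm either way from the centre.
- tape: bystander: roll of masking tape lying flat, 70 mm diameter, 25 mm tall; leave it alone. Origin: centre of its underside.
- marker: bystander: marker pen with black cap lying on the bench near the robot, 128 x 13 mm, 15 mm tall, long axis y; leave it alone. Origin: centre of its underside.
There are look-alikes about, which are no part of the job. There is more than one size of the pot_tall; the job needs the largest.

How it is judged:
By the outcome, as a careful person would: the job done as asked, in the order asked, and still so for the second after the job is handed in, with the robot touching nothing.
It also fails if it takes over 128 s, if anything falls off the work surface, if the arm or the gripper's body presses on something with over 40 N, if the wrist force passes 120 N, or if a joint passes its speed limit or range.

## Robot

A 6-joint arm with a two-finger parallel gripper is mounted at the origin on a cart in front of the work surface, level with it; the furniture and walls round the work are solid. World frame = base frame: x ahead of the robot, y to its left, z up, the work surface at z = 0. Lengths are in m, angles in rad, forces in N, time in s.
With the tool pointing down it reaches from about 0.35 to 0.85 m from the base axis. Payload 8.1 kg.
Tool frame: the origin (TCP) lies on the mounting face of the last link; the fingertips stand 186 mm ahead of it and the grasp point (between the pads) lies 167 mm ahead of it; z points along the fingers, y is the direction in which the jaws open and shut (so a half turn about z gives the same grasp; the last joint's range is limited). The gripper opens to 93 mm and grips with 3 to 60 N. Pads are 15 mm wide; open, the fingers measure 128 mm over their backs; the gripper's body (75 mm by 188 mm) begins 65 mm behind the grasp point.
Start: joints at [-1.357, 0.13, 1.488, -0, 1.523, -0.085], TCP at [0.177, -0.573, 0.405] pointing down, gripper open.
Joint ranges: [-2.96, 2.96], [-0.89, 2.26], [0.02, 2.5], [-1.34, 4.48], [0, 2.73], [-2.66, 2.66]. Speed limits (rad/s): [2.39, 2.39, 2.79, 3.14, 3.14, 3.14].

## Interface

Orientations are given as a rotation vector (axis times angle).
In Python, from plant import robot, read_camera, spotter gives the robot as it stands.
- The arm moves only by the tool arm_command, never from a script. Its arguments are lists of equal length, an entry for each row: "xyz": the shift along the world's x, y, z in cm, a list of three; "turn": the turn, a rotation vector about the world's x, y, z in rad, a list of three. A call has 1 to 12 rows; each row shifts and turns the commanded pose from where the row before left it; what a row does not reach is not made up. A row lasts 1/8 s, in which the tool goes at most 62.5 mm and 10.7 degrees, less where a joint would pass 70% of its speed; a pose out of reach is approached as far as the arm can. A call is refused whole if a number of a shift passes 6.25 or a number of a turn 0.188, either way. A call with a gripper value outside its range is refused whole. "gripper" is the finger opening in cm, from 0 to 9.3, set as the call begins (left out, the last holds). The fingers move at their own pace and stop on an object; "force" is the grip in N (left out, the last holds). Time passes only in rows, so rows that do not move let the fingers close. It gives the time, the measured TCP pose, the force and the opening at its end, in the units of the state.
- robot.read_state(): the state, without advancing time (a new reading comes with each control period).
- read_camera(name): name is "scene" or "top" or "wrist"; returns a dict with "frame" (384x512x3 uint8, red, green, blue), "z_map" (384x512 float32, m along the optical axis (not along the pixel's ray), 0 where there is no reading), "fx", "fy", "cx", "cy" (pixels), "eye" and "orientation" of the camera in the world. Camera axes: x right, y down, z forward; pixel columns grow to the right and rows downward; lengths in m; the calibration is good to about 2 mm. A picture is of the moment at which its call begins.
- robot.close_job(): hands the job in, once; it reports no verdict.
Trained networks look in a picture, given as the dict that the camera call returned (one of the last four; its "shot" number tells which), for a name from the list of things; names that differ only in an ending like _2 or _b are one class to them, and where a whole thing is asked for, a point or a joint stands for the part that bears it (a point fixed in the world has none). Each returns a list of dicts, best first, with "confidence" (0 to 1); they miss things now and then, are a little off and sometimes report something else, mostly with a low value. They report only what shows in the picture. A call takes as long as a camera call. They do not tell look-alikes from the thing itself.
- spotter.masks_of(picture, query): "pixels" (384x512 bool, what is visible of it) and "centre" ([row, column] in pixels, amid what is visible of it).
The state is a dict: "t": time; "q": joint angles; "dq": joint speeds; "joint_torque": joint torques, N m; "tool_pos": TCP position; "orientation": TCP orientation; "force": force on the tool from outside, world axes, zero at the start; "wrist_torque": the same for the moment, N m; "opening": finger opening in m.
Only numpy, scipy, OpenCV 4.12 (cv2) and the standard library are available. Lean on these libraries where they do the work, as an engineer would, in place of code of your own. Each camera call takes 0.05 s, during which the arm holds its last target. There are 200 camera calls.

## Working session

There is one attempt and no reset: what is moved stays moved. The work goes in short steps, Python scripts to look and compute and a tool call to move; the robot and the scene stay as the last step left them, time stands still between calls to the robot, and variables do not carry over. Pictures are saved under pics/ and viewed, about 12 in all and at most 16, crops included, and the job is handed in when it is done.

Besides the shell and the picture viewer there is one more tool, called after ">>>" in YAML: its name, and indented under it one key for each argument. arm_command: Moves the arm, as the interface text tells. Its arguments: {"type":"object","properties":{"xyz":{"type":"array","items":{"type":"array","items":{"type":"number"}}},"turn":{"type":"array","items":{"type":"array","items":{"type":"number"}}},"gripper":{"type":"number"},"force":{"type":"number"}},"required":["xyz","turn"]}

```bash
ls; mkdir -p pics; cat > h.py <<'E'
import numpy as np, cv2
from scipy.spatial.transform import Rotation as R
from plant import robot, read_camera, spotter
def rot(o):
    o=np.array(o,float)
    return o if o.shape==(3,3) else (R.from_rotvec(o).as_matrix() if o.size==3 else R.from_quat(o).as_matrix())
def cloud(p):
    z=p["z_map"]; v,u=np.mgrid[0:z.shape[0],0:z.shape[1]]
    c=np.stack([(u-p["cx"])/p["fx"]*z,(v-p["cy"])/p["fy"]*z,z],-1)
    w=c@rot(p["orientation"]).T+np.array(p["eye"]); w[z==0]=np.nan
    return w
def save(p,n,s=1.5): cv2.imwrite(f"pics/{n}.png",cv2.resize(p["frame"][:,:,::-1],None,fx=s,fy=s))
E
python3 - <<'E'
from h import *
print(robot.read_state())
for n in("top","scene"):
    p=read_camera(n); save(p,n+"0"); w=cloud(p); print(n,p["eye"],p["orientation"],p["fx"])
    np.savez(n+"0.npz",w=w,f=p["frame"])
    for q in("pot_tall","pot_wide","pot_small","rack","cup","tray","tape","marker"):
        for d in spotter.masks_of(p,q):
            m=d["pixels"]; pts=w[m]; pts=pts[~np.isnan(pts[:,0])]
            if len(pts)==0: continue
            zt=np.percentile(pts[:,2],95); t=pts[pts[:,2]>zt-.006]
            print(q,round(d["confidence"],2),np.round(d["centre"]),m.sum(),"top z",zt.round(3),"ctr",((t.min(0)+t.max(0))/2).round(3),"ext",np.ptp(t,axis=0).round(3),"med",np.median(pts,0).round(3))
E
```

```text
pics
{'t': 0.0, 'q': array([-1.35739737e+00,  1.31173878e-01,  1.48929269e+00, -1.24359749e-05,
        1.52302042e+00, -8.53875483e-02]), 'dq': array([ 8.87599473e-04,  2.74088980e-05, -1.63549994e-03, -1.39794297e-03,
        1.52991412e-03,  3.38804601e-05]), 'joint_torque': array([ 2.45134259e-03, -5.59834313e+01, -4.91756094e+01,  7.68467761e-02,
        3.51993064e-02, -1.66309728e-04]), 'tool_pos': array([ 0.17659231, -0.57317639,  0.40367218]), 'orientation': array([-3.10473147e+00, -4.67308586e-01,  2.09672037e-04]), 'force': array([-0.30685936, -0.85476555, -1.42327851]), 'wrist_torque': array([ 0.02204019, -0.06308691,  0.06427406]), 'opening': 0.09282219945828007}
top [ 0.22729537 -0.0410991   1.45086653] [-2.09658585  2.11561735 -0.2232215 ] 459.71110075938805
pot_tall 0.62 [157. 293.] 169 top z 0.075 ctr [ 0.632 -0.15   0.073] ext [0.037 0.032 0.008] med [ 0.625 -0.15   0.068]
pot_tall 0.6 [141. 334.] 71 top z 0.052 ctr [ 0.696 -0.287  0.049] ext [0.02  0.02  0.006] med [ 0.691 -0.285  0.045]
pot_wide 0.72 [196. 301.] 342 top z 0.071 ctr [ 0.505 -0.17   0.071] ext [0.05
[... 1425 characters left out ...]
6]
pot_wide 0.71 [226. 268.] 579 top z 0.069 ctr [ 0.503 -0.17   0.069] ext [0.058 0.056 0.011] med [ 0.496 -0.181  0.064]
pot_small 0.84 [210. 286.] 387 top z 0.062 ctr [ 0.574 -0.157  0.061] ext [0.051 0.05  0.009] med [ 0.568 -0.167  0.058]
rack 0.7 [228. 292.] 1323 top z 0.048 ctr [ 0.631 -0.149  0.053] ext [0.044 0.07  0.021] med [ 0.569 -0.184  0.006]
rack 0.5 [277. 377.] 458 top z 0.027 ctr [ 0.661 -0.433  0.026] ext [0.069 0.07  0.008] med [ 0.661 -0.436  0.022]
cup 0.92 [253. 303.] 584 top z 0.017 ctr [ 0.522 -0.313  0.086] ext [0.118 0.126 0.15 ] med [ 0.544 -0.282  0.006]
tray 0.85 [122. 191.] 1895 top z 0.011 ctr [0.518 0.302 0.04 ] ext [0.221 0.213 0.068] med [0.526 0.335 0.005]
```

View pics/top0.png

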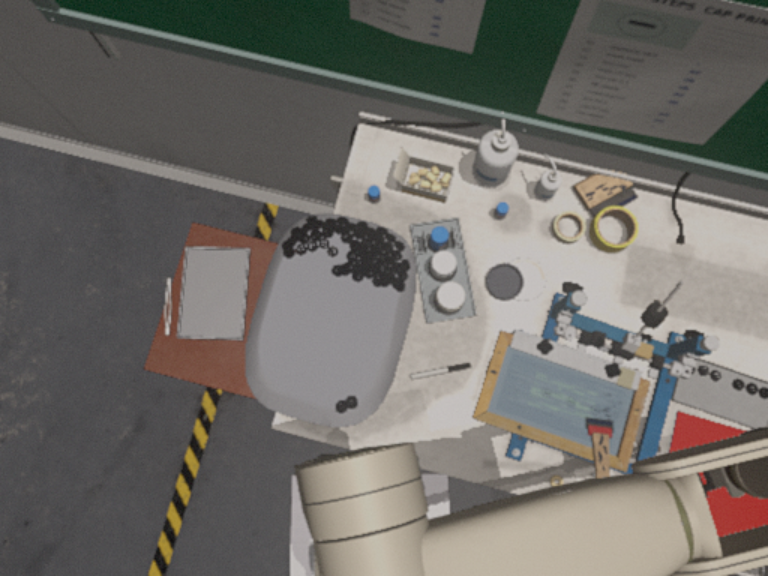

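View pics/scene0.png

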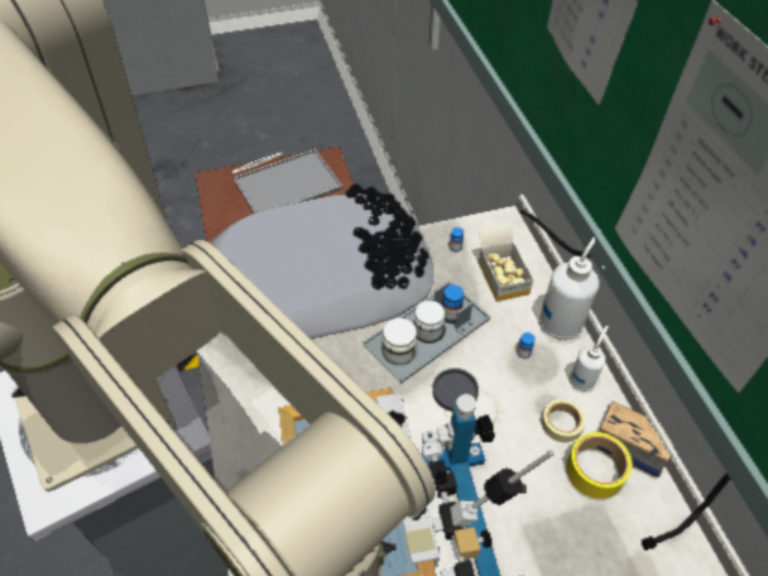

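The top view shows the rack at px (440,270) of the 1.5x picture: wide pot on the front pad, small on the middle, tall at the far end. The cup is at (505,282) and the tray at (213,293). A large grey hump with black beads lies between the rack and the tray, so I need its height next.

```bash
python3 - <<'E'
from h import *
W={n:np.load(n+"0.npz")["w"].reshape(-1,3) for n in("top","scene")}
for n,w in W.items():
    w=w[~np.isnan(w[:,0])]
    print(n,"max z map rows x .30..0.80, cols y .45..-.5")
    for x in np.arange(.26,.86,.04):
        print("%.2f"%x,[ (lambda s: "%4d"%round(1000*np.percentile(s,98)) if len(s) else "   .")(w[(abs(w[:,0]-x)<.02)&(abs(w[:,1]-y)<.02)&(w[:,2]<.9),2]) for y in np.arange(.44,-.5,-.04)])
w=W["top"];f=np.load("top0.npz")["f"]
# rack: min area rect from rack mask-ish points z 2-14mm near
p=read_camera("top");w=cloud(p)
for q in("rack","tray","cup"):
    d=spotter.masks_of(p,q)[0];m=d["pixels"].astype(np.uint8)
    if q=="rack":
        for k in("pot_wide","pot_small","pot_tall"): m|=spotter.masks_of(p,k)[0]["pixels"].astype(np.uint8)
        m=cv2.morphologyEx(m,cv2.MORPH_CLOSE,np.ones((5,5)))
    zr=.010 if q!="cup" else .016
    c=max(cv2.findContours(m,cv2.RETR_EXTERNAL,cv2.CHAIN_APPROX_NONE)[0],key=len)[:,0,:].astype(float)
    # ray-plane intersection at rim height
    ray=np.c_[(c[:,0]-p["cx"])/p["fx"],(c[:,1]-p["cy"])/p["fy"],np.ones(len(c))]@rot(p["orientation"]).T
    e=np.array(p["eye"]);P=e+ray*((zr-e[2])/ray[:,2:3])
    print(q,cv2.minAreaRect((P[:,:2]*1000).astype(np.float32)))
E
```

```text
top max z map rows x .30..0.80, cols y .45..-.5
0.26 ['-768', '-767', '-768', '-767', '   .', '   .', '  24', '  37', '  49', '  66', '  74', '  43', '   7', '   6', '   7', '   5', '  83', '  84', '  85', '  81', '  73', '  73', '  77', '  74']
0.30 ['-769', '-770', '-767', '-775', '   6', '  38', '  64', '  72', '  75', '  76', '  80', '  71', '  37', '   5', '   6', '   6', '  82', '  86', '  74', '  73', '  74', '  73', '  73', ' 105']
0.34 ['   1', '   5', '   5', '   6', '   6', '  60', '  77', '  76', '  77', '  76', '  76', '  76', '  66', '  16', '  16', '  17', '  12', '  86', '  80', '  74', '  74', ' 108', ' 135', ' 140']
0.38 ['   6', '   5', '   6', '   7', '   6', '  70', '  78', '  77', '  77', '  77', '  78', '  77', '  74', '  30', '   6', '  15', '  17', '  85', ' 106', ' 137', ' 140', ' 108', ' 134', ' 143']
0.42 ['   6', '  15', '  11', '  14', '  15', '  68', '  76', '  77', '  77', '  78', '  78', '  76', '  75', '  47', '   6', '   6', '   7', '  74', ' 108', ' 111', ' 135', ' 115', ' 133', ' 141']
0.46 ['   8', '  12', '  10', '  12', '  13', '  62', '  77', 
[... 4556 characters left out ...]
'   .', '   .', '   .', '   .', '   .', '   .', '   .', '   .', '   0', '   5', '   4', '  81', '  81', '  49', '  46', '  48', ' 170', ' 183', ' 642', ' 668', ' 670', ' 618', ' 564']
0.82 ['   .', '   .', '   .', '   .', '   .', '   .', '   .', '   .', '   .', '   .', '   3', '   4', '  -2', '  82', '  47', ' 457', ' 556', ' 611', ' 633', ' 657', ' 679', ' 113', ' 113', ' 113']
rack ((572.9239501953125, -159.6026153564453), (221.28834533691406, 110.42072296142578), 7.642914772033691)
tray ((527.0374145507812, 331.2301330566406), (144.20677185058594, 201.90066528320312), 87.6495132446289)
cup ((544.0696411132812, -290.4359130859375), (76.3940658569336, 79.31302642822266), 43.916831970214844)
```

>>> arm_command:
  xyz:
    - [0, 0, 2.8]
    - [0, 0, 2.8]
    - [3.28, 4.03, 0]
    - [3.28, 4.03, 0]
    - [3.28, 4.03, 0]
    - [3.28, 4.03, 0]
    - [3.28, 4.03, 0]
    - [3.28, 4.03, 0]
    - [3.28, 4.03, 0]
    - [3.28, 4.03, 0]
    - [3.28, 4.03, 0]
    - [3.28, 4.03, 0]
  turn:
    - [0, 0, 0]
    - [0, 0, 0]
    - [0, 0, -0.016]
    - [0, 0, -0.016]
    - [0, 0, -0.016]
    - [0, 0, -0.016]
    - [0, 0, -0.016]
    - [0, 0, -0.016]
    - [0, 0, -0.016]
    - [0, 0, -0.016]
    - [0, 0, -0.016]
    - [0, 0, 0]
  gripper: 9.3
  force: 20

```text
t: 2.75
tool_pos: [0.5055, -0.1689, 0.461]
orientation: [3.132, 0.242, 0.001]
force: [0.3, -0.6, -0.6]
opening: 0.0929
```

```bash
cat >> h.py <<'E'
def pose():
    s=robot.read_state(); M=rot(s["orientation"]); g=np.array(s["tool_pos"])+.167*M[:,2]
    print("t %.2f"%s["t"],"tcp",np.round(s["tool_pos"],4),"grasp",g.round(4),"jaw deg %.1f"%(np.degrees(np.arctan2(M[1,1],M[0,1]))%180),"zax",M[:,2].round(3),"F",np.round(s["force"],1),"open %.4f"%s["opening"],"q",np.round(s["q"],2))
def find(p,qs):
    w=cloud(p)
    for q in qs:
        for d in spotter.masks_of(p,q)[:2]:
            m=d["pixels"]; pts=w[m]; pts=pts[~np.isnan(pts[:,0])]
            if len(pts)<20: continue
            zt=np.percentile(pts[:,2],90); t=pts[abs(pts[:,2]-zt)<.006]
            (cx,cy),r=cv2.minEnclosingCircle((t[:,:2]*1000).astype(np.float32))
            print(q,round(d["confidence"],2),np.round(d["centre"]),"topz %.3f"%zt,"circ %.1f %.1f r%.1f"%(cx,cy,r),"bbox",(500*(t.min(0)+t.max(0))[:2]).round(1),"med",np.median(t,0).round(3))
E
python3 - <<'E'
from h import *
pose()
p=read_camera("wrist");save(p,"wr1");find(p,["pot_wide","pot_small","pot_tall","rack"])
p=read_camera("top");find(p,["pot_wide","pot_small","pot_tall","cup"])
# tall stuff near cup
for n in("top","scene"):
    w=np.load(n+"0.npz")["w"].reshape(-1,3);w=w[(w[:,2]>.085)&(w[:,2]<.3)&(w[:,0]>.4)&(w[:,0]<.75)&(w[:,1]<-.2)&(w[:,1]>-.5)]
    i=np.argsort(np.hypot(w[:,0]-.544,w[:,1]+.29))[:300:30];print(n,w[i].round(3).tolist())
E
```

```text
t 2.75 tcp [ 0.5055 -0.1689  0.461 ] grasp [ 0.5056 -0.169   0.294 ] jaw deg 98.9 zax [ 0.001 -0.    -1.   ] F [ 0.3 -0.6 -0.6] open 0.0929 q [-0.42 -0.07  1.59 -0.    1.62  1.  ]
pot_wide 0.63 [168. 258.] topz 0.067 circ 506.2 -168.6 r28.5 bbox [ 506.3 -168.5] med [ 0.507 -0.168  0.066]
pot_small 0.76 [113. 261.] topz 0.060 circ 577.6 -156.9 r25.6 bbox [ 577.5 -156.9] med [ 0.578 -0.157  0.059]
pot_tall 0.9 [ 61. 259.] topz 0.071 circ 634.4 -148.7 r18.1 bbox [ 634.5 -148.7] med [ 0.634 -0.149  0.07 ]
pot_tall 0.66 [ 25. 380.] topz 0.048 circ 699.3 -286.4 r13.2 bbox [ 699.6 -286. ] med [ 0.699 -0.285  0.047]
rack 0.66 [ 89. 260.] topz 0.010 circ 575.2 -158.6 r120.5 bbox [ 575.2 -157.9] med [ 0.608 -0.152  0.005]
pot_wide 0.91 [200. 304.] topz 0.070 circ 504.9 -171.0 r28.6 bbox [ 505.4 -170.1] med [ 0.504 -0.171  0.067]
pot_tall 0.41 [129. 248.] topz 0.051 circ 737.9 -12.5 r13.0 bbox [737.7 -14.1] med [ 0.739 -0.013  0.048]
cup 0.47 [189. 330.] topz 0.018 circ 540.2 -288.8 r38.1 bbox [ 536.6 -289. ] med [ 0.531 -0.259  0.018]
top [[0.517, -0.391, 0.098], [0.486, -0.387, 0.098], [0.477, -0.384, 0.188], [0.469, -0.38, 0.144], [0.5, -0.401, 0.103], [0.501, -0.404, 0.115], [0.457, -0.379, 0.11], [0.458, -0.383, 0.119], [0.417, -0.304, 0.106], [0.417, -0.319, 0.101]]
scene [[0.516, -0.394, 0.112], [0.504, -0.398, 0.115], [0.483, -0.392, 0.193], [0.476, -0.391, 0.193], [0.515, -0.41, 0.119], [0.483, -0.399, 0.191], [0.468, -0.391, 0.193], [0.449, -0.376, 0.109], [0.416, -0.301, 0.103], [0.448, -0.378, 0.109]]
```

View pics/wr1.png

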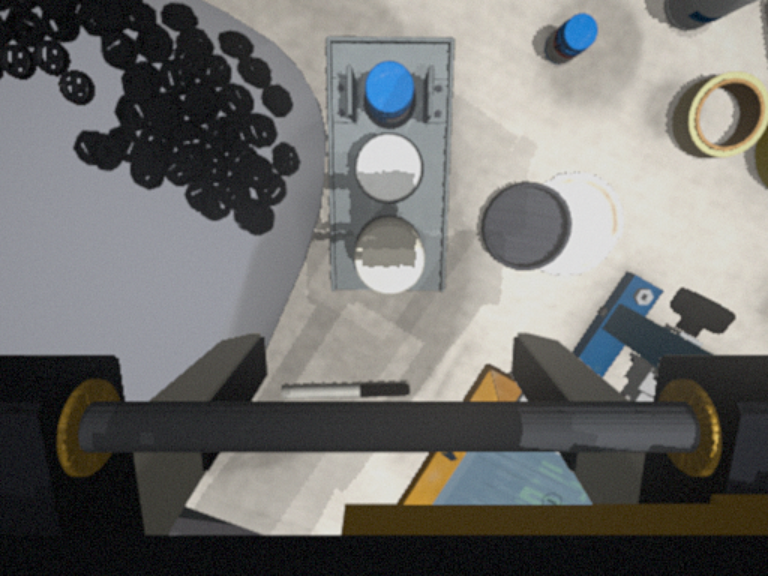

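The wrist picture shows the tall pot (390,92), small pot (390,167) and wide pot (390,255) in line, with the jaws square to the rack. I'm descending on the wide pot.

>>> arm_command:
  xyz:
    - [0.05, 0, -4]
    - [0, 0, -4]
    - [0, 0, -4]
    - [0, 0, -4]
    - [0, 0, -3]
    - [0, 0, -2.4]
    - [0, 0, -1.5]
    - [0, 0, -1]
    - [0, 0, -0.9]
    - [0, 0, 0]
  turn:
    - [0, 0, 0]
    - [0, 0, 0]
    - [0, 0, 0]
    - [0, 0, 0]
    - [0, 0, 0]
    - [0, 0, 0]
    - [0, 0, 0]
    - [0, 0, 0]
    - [0, 0, 0]
    - [0, 0, 0]
  gripper: 8.2

```text
t: 4.5
tool_pos: [0.5051, -0.1704, 0.2125]
orientation: [-3.132, -0.243, 0.001]
force: [-0.3, 0.0, -0.2]
opening: 0.0817
```

>>> arm_command:
  xyz:
    - [0, 0, 0]
    - [0, 0, 0]
    - [0, 0, 0]
    - [0, 0, 0]
    - [0, 0, 0]
    - [0, 0, 0]
    - [0, 0, 0]
    - [0, 0, 0]
  turn:
    - [0, 0, 0]
    - [0, 0, 0]
    - [0, 0, 0]
    - [0, 0, 0]
    - [0, 0, 0]
    - [0, 0, 0]
    - [0, 0, 0]
    - [0, 0, 0]
  gripper: 5.0
  force: 20

```text
t: 5.5
tool_pos: [0.5054, -0.1704, 0.2133]
orientation: [3.132, 0.243, 0.001]
force: [-0.5, 1.1, 5.6]
opening: 0.0592
```

```bash
python3 - <<'E'
from h import *
pose()
E
```

```text
t 5.50 tcp [ 0.5054 -0.1704  0.2133] grasp [ 0.5056 -0.1704  0.0463] jaw deg 98.9 zax [ 0.001 -0.    -1.   ] F [-0.5  1.1  5.6] open 0.0592 q [-0.42  0.13  1.85  0.    1.16  0.99]
```

>>> arm_command:
  xyz:
    - [0, 0, 1]
    - [0, 0, 3]
    - [0, 0, 4]
    - [0, 0, 4]
    - [0, 0, 3]
    - [0, 0, 1]
    - [0, 2, 0]
    - [-0.5, 4.5, 0]
    - [-0.5, 4.5, 0]
    - [-0.5, 4.5, 0]
    - [-0.5, 4.5, 0]
    - [-0.3, 4.5, 0]
  turn:
    - [0, 0, 0]
    - [0, 0, 0]
    - [0, 0, 0]
    - [0, 0, 0]
    - [0, 0, 0]
    - [0, 0, 0]
    - [0, 0, 0]
    - [0, 0, 0]
    - [0, 0, 0]
    - [0, 0, 0]
    - [0, 0, 0]
    - [0, 0, 0]

```text
t: 7.0
tool_pos: [0.4807, 0.0768, 0.3705]
orientation: [-3.132, -0.243, 0.005]
force: [0.3, 0.1, -2.8]
opening: 0.06
```

>>> arm_command:
  xyz:
    - [0, 4.5, 0]
    - [0, 4.5, 0]
    - [0, 4.5, 0]
    - [0, 4.5, 0]
    - [0, 4.5, 0]
    - [0, 2.8, 0]
    - [0, 0.5, 0]
    - [0, 0, 0]
    - [0, 0, 0]
  turn:
    - [0, 0, -0.02]
    - [0, 0, -0.02]
    - [0, 0, -0.02]
    - [0, 0, -0.02]
    - [0, 0, -0.02]
    - [0, 0, 0]
    - [0, 0, 0]
    - [0, 0, 0]
    - [0, 0, 0]

```text
t: 8.12
tool_pos: [0.482, 0.3318, 0.3722]
orientation: [3.14, 0.085, -0.001]
force: [-0.1, -1.0, -1.5]
opening: 0.0599
```

```bash
python3 - <<'E'
from h import *
pose()
p=read_camera("wrist");save(p,"wr2");find(p,["pot_wide","tray"])
p=read_camera("top");find(p,["pot_small","pot_tall","tray"])
E
```

```text
t 8.12 tcp [0.482  0.3318 0.3722] grasp [0.4819 0.3317 0.2052] jaw deg 93.1 zax [-0.001 -0.001 -1.   ] F [-0.1 -1.  -1.5] open 0.0599 q [ 0.52  0.11  1.57 -0.    1.46  2.03]
pot_wide 0.79 [237. 260.] topz 0.226 circ 482.2 332.2 r29.0 bbox [482.5 332.7] med [0.492 0.333 0.225]
tray 0.97 [111. 262.] topz 0.007 circ 528.0 333.1 r119.9 bbox [530.7 332.7] med [0.553 0.335 0.004]
pot_small 0.82 [178. 294.] topz 0.062 circ 575.1 -158.3 r25.5 bbox [ 574.4 -158.5] med [ 0.575 -0.158  0.06 ]
pot_tall 0.64 [157. 290.] topz 0.073 circ 632.6 -150.0 r17.7 bbox [ 633.8 -150. ] med [ 0.632 -0.15   0.071]
pot_tall 0.62 [187. 339.] topz 0.016 circ 543.9 -290.9 r40.2 bbox [ 544.  -289.6] med [ 0.547 -0.288  0.015]
tray 0.69 [192. 153.] topz 0.010 circ 526.8 330.4 r119.7 bbox [528. 331.] med [0.533 0.298 0.007]
```

View pics/wr2.png

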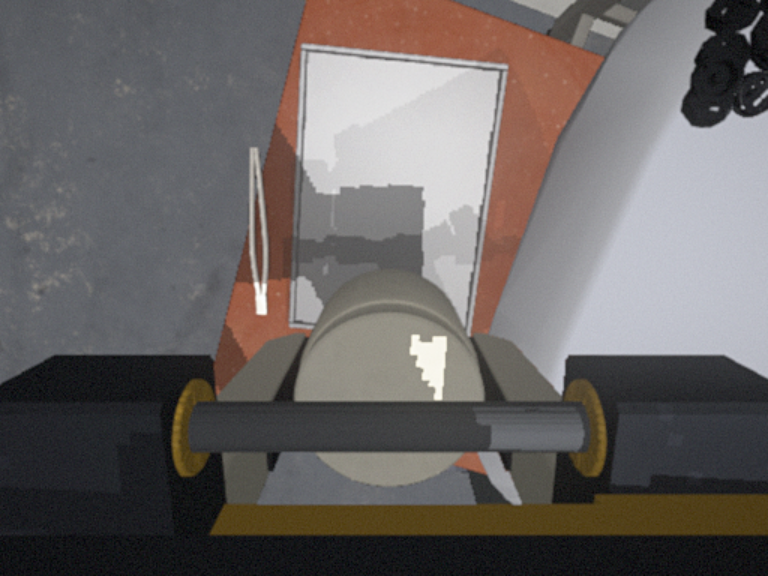

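The pot is held upright at (390,390), and the tray spans (300-505, 45-330). I'm lowering it.

>>> arm_command:
  xyz:
    - [0, 0, -3]
    - [0, 0, -4]
    - [0, 0, -3.5]
    - [0, 0, -2.5]
    - [0, 0, -1.2]
    - [0, 0, -0.6]
    - [0, 0, -0.4]
    - [0, 0, -0.3]
    - [0, 0, -0.3]
    - [0, 0, -0.1]
    - [0, 0, 0]
  turn:
    - [0, 0, 0]
    - [0, 0, 0]
    - [0, 0, 0]
    - [0, 0, 0]
    - [0, 0, 0]
    - [0, 0, 0]
    - [0, 0, 0]
    - [0, 0, 0]
    - [0, 0, 0]
    - [0, 0, 0]
    - [0, 0, 0]

```text
t: 9.85
tool_pos: [0.4822, 0.3326, 0.2138]
orientation: [-3.14, -0.086, -0.0]
force: [0.2, 0.3, -1.5]
opening: 0.0599
```

>>> arm_command:
  xyz:
    - [0, 0, -0.1]
    - [0, 0, -0.1]
    - [0, 0, 0]
  turn:
    - [0, 0, 0]
    - [0, 0, 0]
    - [0, 0, 0]

```text
t: 10.22
tool_pos: [0.4823, 0.3327, 0.2133]
orientation: [-3.14, -0.086, -0.001]
force: [-6.1, -4.0, 10.6]
opening: 0.0596
```

Contact. I'm opening the jaws and going up.

>>> arm_command:
  xyz:
    - [0, 0, 0]
    - [0, 0, 0]
    - [0, 0, 0]
    - [0, 0, 0]
    - [0, 0, 1]
    - [0, 0, 3]
    - [0, 0, 4]
    - [0, 0, 4]
    - [0, 0, 4]
    - [0, 0, 3]
  turn:
    - [0, 0, 0]
    - [0, 0, 0]
    - [0, 0, 0]
    - [0, 0, 0]
    - [0, 0, 0]
    - [0, 0, 0]
    - [0, 0, 0]
    - [0, 0, 0]
    - [0, 0, 0]
    - [0, 0, 0]
  gripper: 8.2

```text
t: 11.48
tool_pos: [0.4822, 0.3326, 0.4049]
orientation: [-3.139, -0.086, -0.004]
force: [0.6, 0.6, -0.9]
opening: 0.0821
```

```bash
python3 - <<'E'
from h import *
pose()
p=read_camera("wrist");find(p,["pot_wide","tray"])
E
```

```text
t 11.47 tcp [0.4822 0.3326 0.4049] grasp [0.4826 0.3329 0.2379] jaw deg 93.1 zax [ 0.002  0.001 -1.   ] F [ 0.6  0.6 -0.9] open 0.0821 q [ 0.52  0.09  1.53 -0.    1.52  2.03]
pot_wide 0.8 [181. 261.] topz 0.067 circ 482.9 333.2 r28.5 bbox [483.1 333. ] med [0.484 0.333 0.066]
tray 0.57 [116. 263.] topz 0.009 circ 528.2 332.4 r120.6 bbox [528.7 332.8] med [0.551 0.333 0.004]
```

>>> arm_command:
  xyz:
    - [0.8, -3, 0]
    - [0.8, -4.2, 0]
    - [0.8, -4.5, 0]
    - [0.8, -4.5, 0]
    - [0.8, -4.5, 0]
    - [0.8, -4.5, 0]
    - [0.8, -4.5, 0]
    - [0.8, -4.5, 0]
    - [0.8, -4.5, 0]
    - [0.8, -4.5, 0]
    - [0.8, -4, 0]
    - [0.7, -1.8, 0]
  turn:
    - [0, 0, 0]
    - [0, 0, 0.01]
    - [0, 0, 0.01]
    - [0, 0, 0.01]
    - [0, 0, 0.01]
    - [0, 0, 0.01]
    - [0, 0, 0.01]
    - [0, 0, 0.01]
    - [0, 0, 0.01]
    - [0, 0, 0.01]
    - [0, 0, 0.01]
    - [0, 0, 0]
  gripper: 7.8

```text
t: 13.12
tool_pos: [0.5768, -0.1593, 0.3999]
orientation: [-3.132, -0.239, 0.004]
force: [0.7, 1.1, -0.1]
opening: 0.0779
```

```bash
python3 - <<'E'
from h import *
p=read_camera("wrist");pose();find(p,["pot_small","pot_tall"])
E
```

```text
t 13.18 tcp [ 0.5773 -0.1603  0.4001] grasp [ 0.577  -0.1603  0.2331] jaw deg 98.7 zax [-0.002 -0.    -1.   ] F [-1.3 -0.6  0.4] open 0.0779 q [-0.36  0.13  1.5  -0.    1.52  1.06]
pot_small 0.95 [176. 259.] topz 0.060 circ 577.4 -156.8 r25.8 bbox [ 577.6 -156.9] med [ 0.578 -0.157  0.059]
pot_tall 0.95 [  8. 144.] topz 0.045 circ 731.0 -14.3 r8.1 bbox [730.2 -14.3] med [ 0.729 -0.015  0.045]
pot_tall 0.58 [127. 260.] topz 0.071 circ 634.2 -148.7 r18.0 bbox [ 634.1 -148.9] med [ 0.635 -0.149  0.07 ]
```

>>> arm_command:
  xyz:
    - [0, 0.3, -3]
    - [0, 0, -4]
    - [0, 0, -4]
    - [0, 0, -3]
    - [0, 0, -2]
    - [0, 0, -1.5]
    - [0, 0, -1]
    - [0, 0, -0.5]
    - [0, 0, 0]
  turn:
    - [0, 0, 0]
    - [0, 0, 0]
    - [0, 0, 0]
    - [0, 0, 0]
    - [0, 0, 0]
    - [0, 0, 0]
    - [0, 0, 0]
    - [0, 0, 0]
    - [0, 0, 0]

```text
t: 14.4
tool_pos: [0.5773, -0.1545, 0.212]
orientation: [3.132, 0.243, 0.001]
force: [0.5, 0.1, -0.0]
opening: 0.0781
```

>>> arm_command:
  xyz:
    - [0, 0, 0]
    - [0, 0, 0]
    - [0, 0, 0]
    - [0, 0, 0]
    - [0, 0, 0]
    - [0, 0, 0]
    - [0, 0, 0]
    - [0, 0, 0]
  turn:
    - [0, 0, 0]
    - [0, 0, 0]
    - [0, 0, 0]
    - [0, 0, 0]
    - [0, 0, 0]
    - [0, 0, 0]
    - [0, 0, 0]
    - [0, 0, 0]
  gripper: 4.4

```text
t: 15.4
tool_pos: [0.5774, -0.1547, 0.2123]
orientation: [3.132, 0.243, 0.001]
force: [0.0, -1.9, 5.5]
opening: 0.0538
```

>>> arm_command:
  xyz:
    - [0, 0, 1]
    - [0, 0, 3]
    - [0, 0, 4]
    - [0, 0, 4]
    - [0, 0, 3]
    - [0, 0, 1]
    - [0, 2, 0]
    - [-0.1, 4.5, 0]
    - [-0.1, 4.5, 0]
    - [-0.1, 4.5, 0]
    - [-0.1, 4.5, 0]
    - [-0.1, 4.5, 0]
  turn:
    - [0, 0, 0]
    - [0, 0, 0]
    - [0, 0, 0]
    - [0, 0, 0]
    - [0, 0, 0]
    - [0, 0, 0]
    - [0, 0, 0]
    - [0, 0, 0]
    - [0, 0, 0]
    - [0, 0, 0]
    - [0, 0, 0]
    - [0, 0, 0]

```text
t: 16.9
tool_pos: [0.5709, 0.0932, 0.3692]
orientation: [-3.132, -0.244, 0.006]
force: [1.1, 0.2, -1.1]
opening: 0.0532
```

>>> arm_command:
  xyz:
    - [0, 4.5, 0]
    - [0, 4.5, 0]
    - [0, 4.5, 0]
    - [0, 4.5, 0]
    - [0, 4.2, 0]
    - [0, 1.5, 0]
    - [0, 0.4, 0]
    - [0, 0, 0]
    - [0, 0, 0]
  turn:
    - [0, 0, -0.02]
    - [0, 0, -0.02]
    - [0, 0, -0.02]
    - [0, 0, -0.02]
    - [0, 0, -0.02]
    - [0, 0, 0]
    - [0, 0, 0]
    - [0, 0, 0]
    - [0, 0, 0]

```text
t: 18.02
tool_pos: [0.5724, 0.3304, 0.3716]
orientation: [3.14, 0.084, -0.0]
force: [-0.3, -0.2, -0.2]
opening: 0.0535
```

```bash
python3 - <<'E'
from h import *
p=read_camera("wrist");pose();find(p,["pot_small","tray"])
E
```

```text
t 18.07 tcp [0.5725 0.3305 0.3718] grasp [0.5725 0.3304 0.2048] jaw deg 93.1 zax [ 0. -0. -1.] F [-0.3  0.6 -2. ] open 0.0536 q [ 0.45  0.31  1.34 -0.    1.49  1.96]
pot_small 0.59 [236. 261.] topz 0.219 circ 571.6 330.9 r26.7 bbox [571.7 330.9] med [0.581 0.331 0.219]
tray 0.66 [165. 256.] topz 0.009 circ 570.7 331.3 r89.6 bbox [571.1 331. ] med [0.588 0.336 0.004]
```

>>> arm_command:
  xyz:
    - [0, 0, -3]
    - [0, 0, -4]
    - [0, 0, -3.5]
    - [0, 0, -2.5]
    - [0, 0, -1.2]
    - [0, 0, -0.6]
    - [0, 0, -0.4]
    - [0, 0, -0.3]
    - [0, 0, -0.3]
    - [0, 0, -0.2]
    - [0, 0, 0]
  turn:
    - [0, 0, 0]
    - [0, 0, 0]
    - [0, 0, 0]
    - [0, 0, 0]
    - [0, 0, 0]
    - [0, 0, 0]
    - [0, 0, 0]
    - [0, 0, 0]
    - [0, 0, 0]
    - [0, 0, 0]
    - [0, 0, 0]

```text
t: 19.55
tool_pos: [0.5723, 0.3317, 0.2123]
orientation: [-3.14, -0.086, -0.001]
force: [-2.5, -0.1, 2.7]
opening: 0.0535
```

>>> arm_command:
  xyz:
    - [0, 0, 0]
    - [0, 0, 0]
    - [0, 0, 0]
    - [0, 0, 0]
    - [0, 0, 1]
    - [0, 0, 3]
    - [0, 0, 4]
    - [0, 0, 4]
    - [0, 0, 4]
    - [0, 0, 3]
  turn:
    - [0, 0, 0]
    - [0, 0, 0]
    - [0, 0, 0]
    - [0, 0, 0]
    - [0, 0, 0]
    - [0, 0, 0]
    - [0, 0, 0]
    - [0, 0, 0]
    - [0, 0, 0]
    - [0, 0, 0]
  gripper: 7.8

```text
t: 20.8
tool_pos: [0.5722, 0.3316, 0.4051]
orientation: [-3.139, -0.086, -0.004]
force: [-0.3, 0.6, -0.1]
opening: 0.0781
```

```bash
python3 - <<'E'
from h import *
p=read_camera("wrist");pose();find(p,["pot_small","pot_wide","tray"])
p=read_camera("top");find(p,["pot_small","pot_wide","tray"])
E
```

```text
t 20.85 tcp [0.5727 0.3319 0.4099] grasp [0.5741 0.3326 0.2429] jaw deg 93.1 zax [ 0.008  0.004 -1.   ] F [0.2 0.3 3. ] open 0.0780 q [0.45 0.29 1.3  0.   1.55 1.96]
pot_small 0.66 [179. 261.] topz 0.060 circ 571.8 332.0 r25.8 bbox [571.8 332.5] med [0.573 0.332 0.059]
pot_wide 0.91 [247. 256.] topz 0.067 circ 485.2 333.6 r28.1 bbox [493.8 333.6] med [0.492 0.334 0.066]
tray 0.66 [199. 248.] topz 0.009 circ 535.6 333.6 r115.5 bbox [536.8 332.5] med [0.551 0.338 0.004]
pot_small 0.58 [177. 144.] topz 0.062 circ 570.7 325.1 r24.6 bbox [570.8 321.6] med [0.574 0.319 0.059]
pot_small 0.33 [207. 150.] topz 0.068 circ 475.7 306.7 r5.5 bbox [475.7 306.7] med [0.477 0.306 0.067]
pot_wide 0.69 [158. 293.] topz 0.073 circ 633.4 -150.1 r17.9 bbox [ 634.  -149.8] med [ 0.633 -0.15   0.071]
pot_wide 0.39 [208. 150.] topz 0.071 circ 475.0 306.4 r5.8 bbox [474.7 307.6] med [0.477 0.306 0.07 ]
tray 0.76 [192. 157.] topz 0.010 circ 525.0 309.4 r108.1 bbox [526.5 308.4] med [0.54  0.285 0.007]
tray 0.32 [188. 335.] topz 0.016 circ 543.3 -291.2 r41.2 bbox [ 544.1 -290.5] med [ 0.543 -0.294  0.015]
```

>>> arm_command:
  xyz:
    - [0.5, -3, 0]
    - [0.5, -4, 0]
    - [0.5, -4.3, 0]
    - [0.5, -4.3, 0]
    - [0.5, -4.3, 0]
    - [0.5, -4.3, 0]
    - [0.5, -4.3, 0]
    - [0.5, -4.3, 0]
    - [0.5, -4.3, 0]
    - [0.5, -4.3, 0]
    - [0.5, -4, 0]
    - [0.6, -2.6, 0]
  turn:
    - [0, 0, 0.139]
    - [0, 0, 0.139]
    - [0, 0, 0.139]
    - [0, 0, 0.139]
    - [0, 0, 0.139]
    - [0, 0, 0.139]
    - [0, 0, 0.139]
    - [0, 0, 0.139]
    - [0, 0, 0.139]
    - [0, 0, 0.139]
    - [0, 0, 0.139]
    - [0, 0, 0.139]
  gripper: 7.0

```text
t: 22.7
tool_pos: [0.6328, -0.1504, 0.4002]
orientation: [-2.041, -2.385, 0.002]
force: [-0.1, -0.1, -0.1]
opening: 0.0702
```

```bash
python3 - <<'E'
from h import *
p=read_camera("wrist");pose();save(p,"wr3");find(p,["pot_tall","rack"])
E
```

```text
t 22.75 tcp [ 0.633  -0.1529  0.4   ] grasp [ 0.6327 -0.1531  0.233 ] jaw deg 9.2 zax [-0.002 -0.001 -1.   ] F [-1.4 -0.7 -0.5] open 0.0696 q [-0.32  0.27  1.34 -0.    1.53 -0.48]
pot_tall 0.81 [ 64. 379.] topz 0.048 circ 740.1 -10.6 r13.1 bbox [739.9 -10.8] med [ 0.739 -0.011  0.047]
pot_tall 0.65 [181. 262.] topz 0.071 circ 634.1 -147.6 r18.0 bbox [ 634.2 -147.5] med [ 0.634 -0.147  0.07 ]
rack 0.72 [169. 204.] topz 0.010 circ 575.1 -155.7 r120.7 bbox [ 575.  -156.1] med [ 0.564 -0.153  0.005]
rack 0.54 [179. 261.] topz 0.071 circ 634.0 -147.9 r18.2 bbox [ 634.2 -147.5] med [ 0.634 -0.147  0.07 ]
```

View pics/wr3.png

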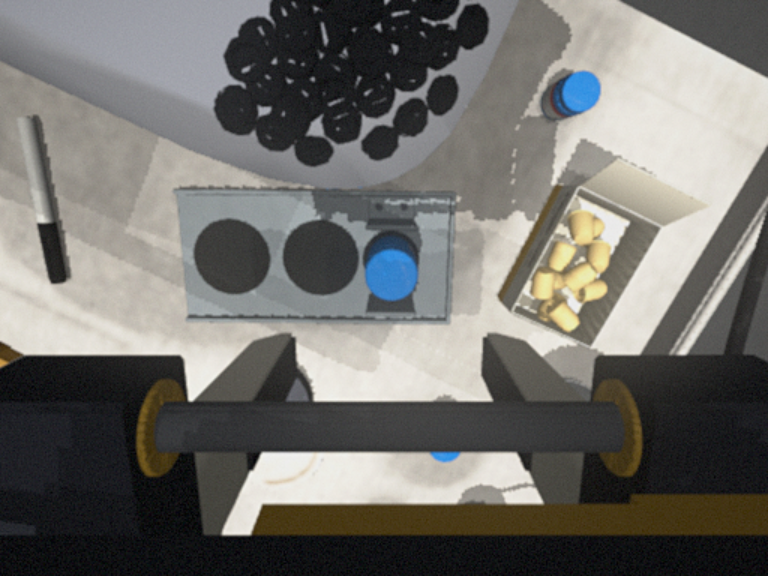

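The wrist picture shows both dark pads bare at (232,256) and (320,257). The blue-lidded tall pot stands between the cheeks at (390,268). I'm descending part way and measuring the pads.

>>> arm_command:
  xyz:
    - [0, 0, -2]
    - [0, 0, -3]
    - [0, 0, -2]
    - [0, 0, 0]
    - [0, 0, 0]
    - [0, 0, 0]
    - [0, 0, 0]
  turn:
    - [0, 0, 0]
    - [0, 0, 0]
    - [0, 0, 0]
    - [0, 0, 0]
    - [0, 0, 0]
    - [0, 0, 0]
    - [0, 0, 0]

```text
t: 23.72
tool_pos: [0.6335, -0.1485, 0.3329]
orientation: [2.045, 2.382, 0.001]
force: [-0.3, -0.3, -0.6]
opening: 0.0702
```

```bash
python3 - <<'E'
from h import *
p=read_camera("wrist");pose();find(p,["pot_tall"])
w=cloud(p);g=p["frame"].max(2)
m=((g<60)&(abs(w[...,2]-.006)<.008)&(w[...,0]<.62)&(w[...,0]>.46)&(abs(w[...,1]+.16)<.05)).astype(np.uint8)
for c in cv2.findContours(m,0,2)[0]:
    if len(c)>40:
        P=np.array([w[y,x] for x,y in c[:,0]]);print(cv2.minEnclosingCircle((P[:,:2]*1000).astype(np.float32)),P[:,2].mean())
E
```

```text
t 23.77 tcp [ 0.6334 -0.1485  0.3327] grasp [ 0.6336 -0.1486  0.1657] jaw deg 8.7 zax [ 0.001 -0.    -1.   ] F [-0.3 -0.3  1.4] open 0.0701 q [-0.31  0.31  1.42  0.    1.41 -0.46]
pot_tall 0.83 [198. 259.] topz 0.071 circ 634.2 -148.0 r18.1 bbox [ 634.  -147.8] med [ 0.634 -0.147  0.07 ]
pot_tall 0.81 [319. 298.] topz 0.047 circ 698.1 -282.0 r12.1 bbox [ 698.  -279.5] med [ 0.697 -0.277  0.047]
((577.15966796875, -156.6473388671875), 30.3875789642334) 0.004710137762477983
((506.04376220703125, -167.25743103027344), 30.326282501220703) 0.00470744782274187
```

>>> arm_command:
  xyz:
    - [0.05, 0.05, -2]
    - [0, 0, -3]
    - [0, 0, -3]
    - [0, 0, -2]
    - [0, 0, -1.2]
    - [0, 0, -0.8]
    - [0, 0, -0.5]
    - [0, 0, 0]
    - [0, 0, 0]
  turn:
    - [0, 0, 0]
    - [0, 0, 0]
    - [0, 0, 0]
    - [0, 0, 0]
    - [0, 0, 0]
    - [0, 0, 0]
    - [0, 0, 0]
    - [0, 0, 0]
    - [0, 0, 0]

```text
t: 24.95
tool_pos: [0.634, -0.148, 0.2076]
orientation: [2.046, 2.383, 0.001]
force: [0.4, -0.3, -0.6]
opening: 0.0702
```

>>> arm_command:
  xyz:
    - [0, 0, 0]
    - [0, 0, 0]
    - [0, 0, 0]
    - [0, 0, 0]
    - [0, 0, 0]
    - [0, 0, 0]
    - [0, 0, 0]
    - [0, 0, 0]
    - [0, 0, 0]
    - [0, 0, 0]
  turn:
    - [0, 0, 0]
    - [0, 0, 0]
    - [0, 0, 0]
    - [0, 0, 0]
    - [0, 0, 0]
    - [0, 0, 0]
    - [0, 0, 0]
    - [0, 0, 0]
    - [0, 0, 0]
    - [0, 0, 0]
  gripper: 3.0

```text
t: 26.2
tool_pos: [0.6336, -0.1479, 0.2068]
orientation: [-2.046, -2.384, 0.0]
force: [-1.5, 0.1, 0.8]
opening: 0.0379
```

>>> arm_command:
  xyz:
    - [0, 0, 0.5]
    - [0, 0, 2]
    - [0, 0, 3]
    - [0, 0, 3]
    - [0, 0, 3]
    - [0, 0, 2]
    - [0, 0, 0.5]
    - [0, 0, 0]
    - [0, 0, 0]
  turn:
    - [0, 0, 0]
    - [0, 0, 0]
    - [0, 0, 0]
    - [0, 0, 0]
    - [0, 0, 0]
    - [0, 0, 0]
    - [0, 0, 0]
    - [0, 0, 0]
    - [0, 0, 0]

```text
t: 27.32
tool_pos: [0.6332, -0.1478, 0.345]
orientation: [-2.045, -2.382, 0.002]
force: [-0.4, 1.1, -1.5]
opening: 0.0378
```

```bash
python3 - <<'E'
from h import *
p=read_camera("wrist");pose();find(p,["pot_tall"])
p=read_camera("top");find(p,["cup"])
E
```

```text
t 27.38 tcp [ 0.6332 -0.1478  0.345 ] grasp [ 0.6328 -0.1477  0.178 ] jaw deg 8.7 zax [-0.003  0.001 -1.   ] F [ 0.3 -0.4 -0.7] open 0.0379 q [-0.31  0.3   1.41  0.    1.44 -0.46]
pot_tall 0.91 [ 55. 401.] topz 0.048 circ 740.0 -10.5 r13.3 bbox [740.  -10.5] med [ 0.739 -0.011  0.047]
pot_tall 0.63 [322. 297.] topz 0.048 circ 699.3 -284.3 r12.8 bbox [ 699.4 -281.8] med [ 0.699 -0.281  0.047]
cup 0.79 [187. 338.] topz 0.016 circ 544.9 -290.7 r40.3 bbox [ 544.3 -291. ] med [ 0.546 -0.293  0.015]
```

>>> arm_command:
  xyz:
    - [-1, -1.6, 0]
    - [-2, -3.2, 0]
    - [-2.2, -3.5, 0]
    - [-2, -3.2, 0]
    - [-1, -1.8, 0]
    - [-0.5, -0.9, 0]
    - [0, 0, 0]
    - [0, 0, 0]
    - [0, 0, 0]
    - [0, 0, 0]
  turn:
    - [0, 0, 0]
    - [0, 0, 0]
    - [0, 0, 0]
    - [0, 0, 0]
    - [0, 0, 0]
    - [0, 0, 0]
    - [0, 0, 0]
    - [0, 0, 0]
    - [0, 0, 0]
    - [0, 0, 0]

```text
t: 28.78
tool_pos: [0.547, -0.2893, 0.3467]
orientation: [-2.045, -2.385, 0.0]
force: [0.4, 0.1, -0.5]
opening: 0.0375
```

```bash
python3 - <<'E'
from h import *
p=read_camera("wrist");pose();save(p,"wr4");find(p,["pot_tall","cup"])
p=read_camera("scene");save(p,"sc4");find(p,["pot_tall","cup"])
E
```

```text
t 28.82 tcp [ 0.5469 -0.2894  0.3467] grasp [ 0.5469 -0.2894  0.1797] jaw deg 8.8 zax [-0.  0. -1.] F [ 0.   0.1 -0.7] open 0.0374 q [-0.57  0.21  1.5   0.    1.43 -0.72]
pot_tall 0.98 [205. 408.] topz 0.048 circ 699.1 -285.4 r13.1 bbox [ 699.  -285.4] med [ 0.698 -0.285  0.047]
pot_tall 0.7 [249. 256.] topz 0.211 circ 547.7 -289.5 r18.4 bbox [ 546.8 -289.3] med [ 0.547 -0.28   0.21 ]
cup 0.85 [177. 258.] topz 0.016 circ 545.8 -288.0 r39.8 bbox [ 545.7 -284.8] med [ 0.539 -0.277  0.016]
pot_tall 0.7 [229. 351.] topz 0.048 circ 695.5 -285.7 r15.1 bbox [ 696.2 -287.2] med [ 0.696 -0.288  0.047]
pot_tall 0.67 [229. 314.] topz 0.197 circ 542.8 -305.9 r8.9 bbox [ 542.8 -307.3] med [ 0.542 -0.307  0.197]
cup 0.61 [254. 303.] topz 0.016 circ 543.4 -288.9 r41.0 bbox [ 542.7 -285.7] med [ 0.543 -0.274  0.016]
```

View pics/wr4.png

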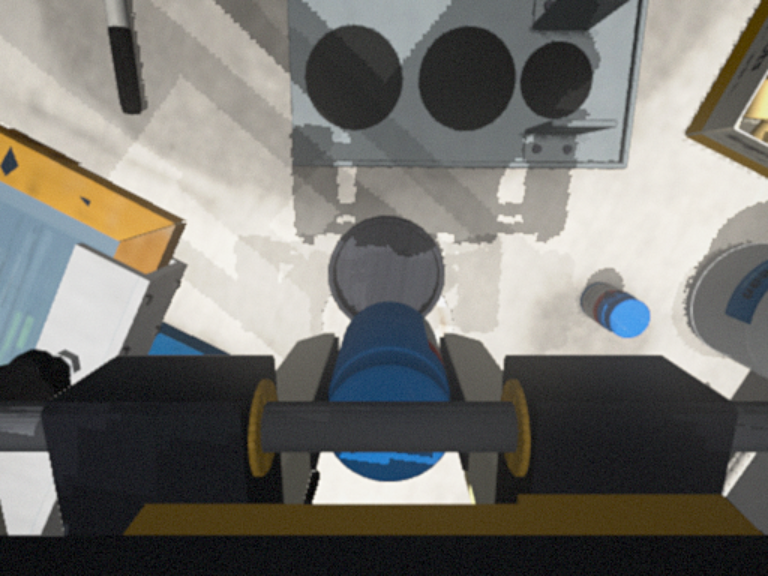

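View pics/sc4.png

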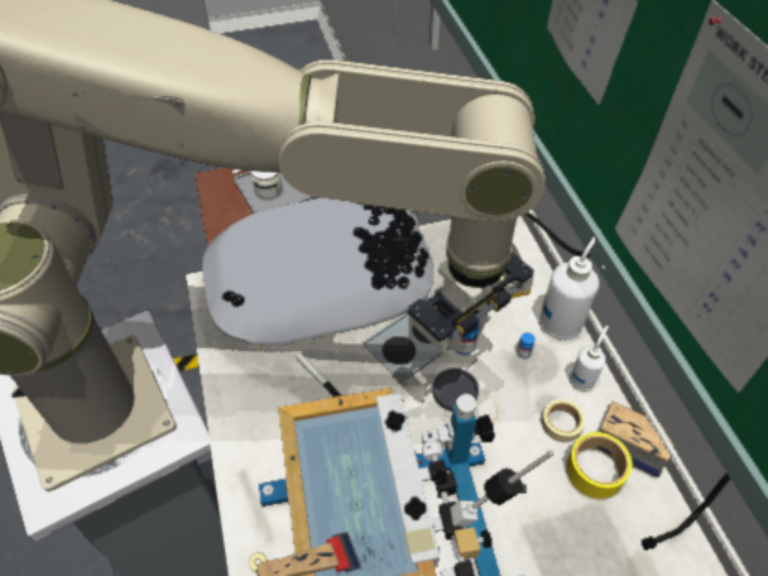

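The pot hangs over the cup (387,268 in the wrist view), and the blue clamp post is clear of the gripper. I'm lowering it.

>>> arm_command:
  xyz:
    - [-0.1, 0, -2]
    - [0, 0, -3]
    - [0, 0, -3.5]
    - [0, 0, -2.5]
    - [0, 0, -1.2]
    - [0, 0, -0.7]
    - [0, 0, -0.4]
    - [0, 0, -0.3]
    - [0, 0, -0.2]
    - [0, 0, -0.1]
    - [0, 0, 0]
  turn:
    - [0, 0, 0]
    - [0, 0, 0]
    - [0, 0, 0]
    - [0, 0, 0]
    - [0, 0, 0]
    - [0, 0, 0]
    - [0, 0, 0]
    - [0, 0, 0]
    - [0, 0, 0]
    - [0, 0, 0]
    - [0, 0, 0]

```text
t: 30.45
tool_pos: [0.5457, -0.2899, 0.2079]
orientation: [2.046, 2.384, 0.0]
force: [0.1, -0.2, -1.0]
opening: 0.038
```

>>> arm_command:
  xyz:
    - [0, 0, -0.1]
    - [0, 0, 0]
    - [0, 0, 0]
  turn:
    - [0, 0, 0]
    - [0, 0, 0]
    - [0, 0, 0]

```text
t: 30.82
tool_pos: [0.5458, -0.29, 0.2077]
orientation: [2.046, 2.383, 0.0]
force: [-3.5, 2.2, 6.6]
opening: 0.0373
```

>>> arm_command:
  xyz:
    - [0, 0, 0]
    - [0, 0, 0]
    - [0, 0, 0]
    - [0, 0, 0]
    - [0, 0, 0]
    - [0, 0, 1]
    - [0, 0, 3]
    - [0, 0, 4]
    - [0, 0, 4]
    - [0, 0, 4]
    - [0, 0, 3]
    - [0, 0, 0]
  turn:
    - [0, 0, 0]
    - [0, 0, 0]
    - [0, 0, 0]
    - [0, 0, 0]
    - [0, 0, 0]
    - [0, 0, 0]
    - [0, 0, 0]
    - [0, 0, 0]
    - [0, 0, 0]
    - [0, 0, 0]
    - [0, 0, 0]
    - [0, 0, 0]
  gripper: 6.5

```text
t: 32.33
tool_pos: [0.5463, -0.2903, 0.4012]
orientation: [2.042, 2.378, 0.002]
force: [-0.7, -0.9, 0.5]
opening: 0.065
```

```bash
python3 - <<'E'
from h import *
p=read_camera("wrist");pose();save(p,"wr5");find(p,["pot_tall","cup"])
E
```

```text
t 32.38 tcp [ 0.5459 -0.29    0.3986] grasp [ 0.5464 -0.2904  0.2316] jaw deg 8.7 zax [ 0.003 -0.002 -1.   ] F [ 0.  -0.4 -0.5] open 0.0649 q [-0.57  0.18  1.44  0.    1.51 -0.72]
pot_tall 0.97 [182. 254.] topz 0.072 circ 546.6 -289.8 r18.1 bbox [ 546.5 -289.4] med [ 0.547 -0.289  0.071]
pot_tall 0.92 [194. 383.] topz 0.048 circ 698.7 -285.7 r13.5 bbox [ 699.  -285.3] med [ 0.698 -0.285  0.047]
cup 0.88 [154. 258.] topz 0.016 circ 545.9 -288.2 r39.8 bbox [ 545.9 -288.3] med [ 0.545 -0.289  0.016]
```

View pics/wr5.png

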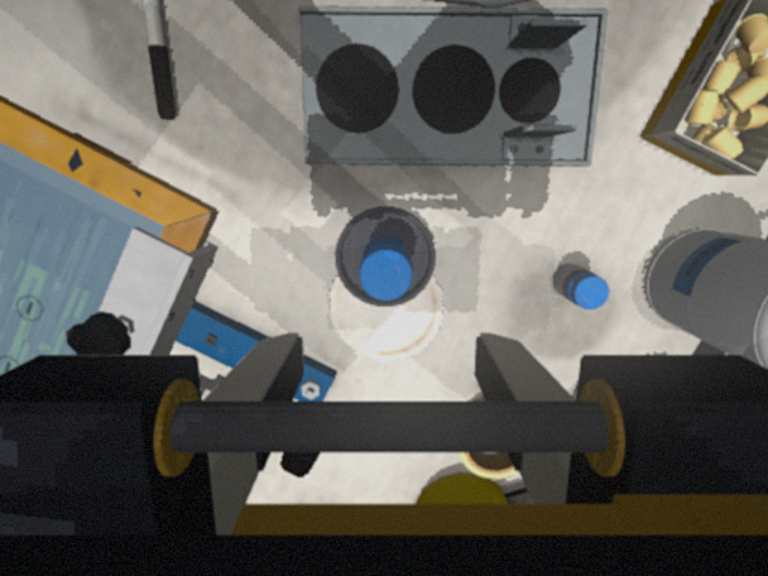

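The tall pot stands upright, centred in the cup at (386,265). Next I'm going back for the small pot.

>>> arm_command:
  xyz:
    - [0.2, 2.5, 0]
    - [0.2, 4.7, 0]
    - [0.2, 4.7, 0]
    - [0.2, 4.7, 0]
    - [0.2, 4.7, 0]
    - [0.2, 4.7, 0]
    - [0.2, 4.7, 0]
    - [0.2, 4.7, 0]
    - [0.2, 4.7, 0]
    - [0.2, 4.7, 0]
    - [0.2, 4.7, 0]
    - [0.2, 4.7, 0]
  turn:
    - [0, 0, -0.139]
    - [0, 0, -0.139]
    - [0, 0, -0.139]
    - [0, 0, -0.139]
    - [0, 0, -0.139]
    - [0, 0, -0.139]
    - [0, 0, -0.139]
    - [0, 0, -0.139]
    - [0, 0, -0.139]
    - [0, 0, -0.139]
    - [0, 0, -0.139]
    - [0, 0, -0.139]
  gripper: 7.8

```text
t: 33.98
tool_pos: [0.5691, 0.2535, 0.3945]
orientation: [3.14, 0.079, -0.005]
force: [0.5, -0.5, -0.4]
opening: 0.0779
```

>>> arm_command:
  xyz:
    - [0.2, 4.5, 0]
    - [0, 2.5, 0]
    - [0, 1, 0]
    - [0, 0, 0]
    - [0, 0, 0]
    - [0, 0, 0]
    - [0, 0, 0]
  turn:
    - [0, 0, 0]
    - [0, 0, 0]
    - [0, 0, 0]
    - [0, 0, 0]
    - [0, 0, 0]
    - [0, 0, 0]
    - [0, 0, 0]

```text
t: 34.85
tool_pos: [0.5719, 0.3314, 0.397]
orientation: [-3.14, -0.085, -0.001]
force: [-0.5, 0.4, -0.0]
opening: 0.078
```

```bash
python3 - <<'E'
from h import *
p=read_camera("wrist");pose();find(p,["pot_small","pot_wide","tray"])
E
```

```text
t 34.90 tcp [0.5718 0.3315 0.397 ] grasp [0.5719 0.3315 0.23  ] jaw deg 93.1 zax [ 0.  0. -1.] F [ 0.5  0.7 -0. ] open 0.0779 q [ 0.45  0.3   1.31 -0.    1.53  1.96]
pot_small 0.76 [177. 261.] topz 0.060 circ 571.8 332.1 r25.7 bbox [571.8 332.5] med [0.573 0.332 0.059]
pot_wide 0.78 [245. 254.] topz 0.067 circ 486.4 333.8 r28.0 bbox [495.2 333.7] med [0.494 0.334 0.066]
tray 0.59 [204. 249.] topz 0.009 circ 536.8 333.5 r114.0 bbox [538.1 332.8] med [0.552 0.337 0.004]
```

Aligned. I'm descending 18.5 cm, gripping and lifting.

>>> arm_command:
  xyz:
    - [0, 0.05, -3]
    - [0, 0, -4]
    - [0, 0, -4]
    - [0, 0, -3]
    - [0, 0, -2]
    - [0, 0, -1.5]
    - [0, 0, -0.6]
    - [0, 0, -0.3]
    - [0, 0, 0]
  turn:
    - [0, 0, 0]
    - [0, 0, 0]
    - [0, 0, 0]
    - [0, 0, 0]
    - [0, 0, 0]
    - [0, 0, 0]
    - [0, 0, 0]
    - [0, 0, 0]
    - [0, 0, 0]

```text
t: 36.17
tool_pos: [0.572, 0.3328, 0.2135]
orientation: [-3.14, -0.086, -0.002]
force: [0.1, 0.7, -0.0]
opening: 0.0778
```

>>> arm_command:
  xyz:
    - [0, 0, 0]
    - [0, 0, 0]
    - [0, 0, 0]
    - [0, 0, 0]
    - [0, 0, 0]
    - [0, 0, 0]
    - [0, 0, 0]
    - [0, 0, 0]
  turn:
    - [0, 0, 0]
    - [0, 0, 0]
    - [0, 0, 0]
    - [0, 0, 0]
    - [0, 0, 0]
    - [0, 0, 0]
    - [0, 0, 0]
    - [0, 0, 0]
  gripper: 4.4

```text
t: 37.17
tool_pos: [0.5718, 0.3326, 0.2131]
orientation: [-3.14, -0.086, -0.001]
force: [-1.0, -0.8, 5.0]
opening: 0.0534
```

>>> arm_command:
  xyz:
    - [0, 0, 1]
    - [0, 0, 3]
    - [0, 0, 4]
    - [0, 0, 4]
    - [0, 0, 3]
    - [0, 0, 1]
    - [0, -2, 0]
    - [0, -4.5, 0]
    - [0.1, -4.5, 0]
    - [0.1, -4.5, 0]
    - [0.1, -4.5, 0]
    - [0.1, -4.5, 0]
  turn:
    - [0, 0, 0]
    - [0, 0, 0]
    - [0, 0, 0]
    - [0, 0, 0]
    - [0, 0, 0]
    - [0, 0, 0]
    - [0, 0, 0]
    - [0, 0, 0]
    - [0, 0, 0]
    - [0, 0, 0]
    - [0, 0, 0]
    - [0, 0, 0]

```text
t: 38.67
tool_pos: [0.5745, 0.085, 0.3701]
orientation: [3.14, 0.085, -0.006]
force: [1.2, 0.5, -1.6]
opening: 0.0537
```

>>> arm_command:
  xyz:
    - [0, -4.5, 0]
    - [0, -4.5, 0]
    - [0, -4.5, 0]
    - [0, -4.5, 0]
    - [0, -4.2, 0]
    - [0, -1.6, 0]
    - [0, -0.5, 0]
    - [0, 0, 0]
    - [0, 0, 0]
    - [0, 0, 0]
    - [0, 0, 0]
  turn:
    - [0, 0, 0.02]
    - [0, 0, 0.02]
    - [0, 0, 0.02]
    - [0, 0, 0.02]
    - [0, 0, 0.02]
    - [0, 0, 0]
    - [0, 0, 0]
    - [0, 0, 0]
    - [0, 0, 0]
    - [0, 0, 0]
    - [0, 0, 0]

```text
t: 40.05
tool_pos: [0.5758, -0.1548, 0.3729]
orientation: [3.132, 0.244, 0.0]
force: [1.1, 0.1, -0.7]
opening: 0.0536
```

```bash
python3 - <<'E'
from h import *
p=read_camera("wrist");pose();save(p,"wr6");find(p,["pot_small","rack"])
E
```

```text
t 40.10 tcp [ 0.5758 -0.155   0.3729] grasp [ 0.5758 -0.155   0.2059] jaw deg 98.9 zax [ 0. -0. -1.] F [ 0.9  0.5 -1.4] open 0.0537 q [-0.35  0.14  1.54  0.    1.47  1.07]
pot_small 0.77 [236. 261.] topz 0.220 circ 575.6 -154.3 r25.8 bbox [ 575.8 -153.9] med [ 0.585 -0.153  0.219]
rack 0.57 [135. 266.] topz 0.010 circ 603.9 -154.0 r95.8 bbox [ 608.2 -153.6] med [ 0.624 -0.15   0.005]
rack 0.24 [226. 378.] topz 0.072 circ 552.4 -289.0 r16.6 bbox [ 556.4 -289. ] med [ 0.558 -0.287  0.071]
```

>>> arm_command:
  xyz:
    - [0.15, -0.2, -3]
    - [0, 0, -4]
    - [0, 0, -3.5]
    - [0, 0, -2.5]
    - [0, 0, -1.2]
    - [0, 0, -0.6]
    - [0, 0, -0.4]
    - [0, 0, -0.3]
    - [0, 0, -0.2]
    - [0, 0, -0.1]
    - [0, 0, 0]
    - [0, 0, 0]
  turn:
    - [0, 0, 0]
    - [0, 0, 0]
    - [0, 0, 0]
    - [0, 0, 0]
    - [0, 0, 0]
    - [0, 0, 0]
    - [0, 0, 0]
    - [0, 0, 0]
    - [0, 0, 0]
    - [0, 0, 0]
    - [0, 0, 0]
    - [0, 0, 0]

```text
t: 41.7
tool_pos: [0.5772, -0.1574, 0.2149]
orientation: [3.132, 0.243, 0.0]
force: [-0.2, 1.0, -1.1]
opening: 0.0541
```

>>> arm_command:
  xyz:
    - [0, 0, -0.1]
    - [0, 0, 0]
    - [0, 0, 0]
  turn:
    - [0, 0, 0]
    - [0, 0, 0]
    - [0, 0, 0]

```text
t: 42.08
tool_pos: [0.5771, -0.1574, 0.2137]
orientation: [-3.132, -0.243, 0.0]
force: [0.3, -0.2, -1.2]
opening: 0.0535
```

>>> arm_command:
  xyz:
    - [0, 0, -0.1]
    - [0, 0, 0]
    - [0, 0, 0]
  turn:
    - [0, 0, 0]
    - [0, 0, 0]
    - [0, 0, 0]

```text
t: 42.45
tool_pos: [0.5772, -0.1574, 0.213]
orientation: [3.132, 0.243, 0.0]
force: [-2.0, 0.3, 3.3]
opening: 0.0534
```

Contact. Releasing, then back for the wide pot at (0.483, 0.333).

>>> arm_command:
  xyz:
    - [0, 0, 0]
    - [0, 0, 0]
    - [0, 0, 0]
    - [0, 0, 0]
    - [0, 0, 1]
    - [0, 0, 3]
    - [0, 0, 4]
    - [0, 0, 4]
    - [0, 0, 4]
    - [0, 0, 3]
    - [0, 0, 0]
  turn:
    - [0, 0, 0]
    - [0, 0, 0]
    - [0, 0, 0]
    - [0, 0, 0]
    - [0, 0, 0]
    - [0, 0, 0]
    - [0, 0, 0]
    - [0, 0, 0]
    - [0, 0, 0]
    - [0, 0, 0]
    - [0, 0, 0]
  gripper: 7.8

```text
t: 43.82
tool_pos: [0.5778, -0.1576, 0.4071]
orientation: [3.129, 0.243, 0.01]
force: [-1.1, 0.9, -0.4]
opening: 0.0778
```

```bash
python3 - <<'E'
from h import *
p=read_camera("wrist");pose();find(p,["pot_small","pot_tall","cup"])
E
```

```text
t 43.88 tcp [ 0.5774 -0.1575  0.4046] grasp [ 0.578  -0.1577  0.2376] jaw deg 98.9 zax [ 0.003 -0.001 -1.   ] F [-0.8 -0.3 -0.4] open 0.0781 q [-0.35  0.12  1.49 -0.    1.52  1.06]
pot_small 0.8 [182. 258.] topz 0.060 circ 577.2 -156.9 r25.8 bbox [ 577.1 -157.1] med [ 0.578 -0.157  0.059]
pot_tall 0.96 [222. 369.] topz 0.072 circ 547.2 -290.7 r18.3 bbox [ 548.4 -290.7] med [ 0.551 -0.292  0.071]
pot_tall 0.91 [ 87. 391.] topz 0.048 circ 698.9 -285.8 r12.8 bbox [ 698.9 -285.6] med [ 0.699 -0.285  0.047]
cup 0.6 [199. 354.] topz 0.016 circ 546.4 -288.9 r39.8 bbox [ 558.7 -288.6] med [ 0.569 -0.276  0.016]
```

>>> arm_command:
  xyz:
    - [-0.8, 3, 0]
    - [-0.8, 4.2, 0]
    - [-0.8, 4.5, 0]
    - [-0.8, 4.5, 0]
    - [-0.8, 4.5, 0]
    - [-0.8, 4.5, 0]
    - [-0.8, 4.5, 0]
    - [-0.8, 4.5, 0]
    - [-0.8, 4.5, 0]
    - [-0.8, 4.5, 0]
    - [-0.8, 4, 0]
    - [-0.6, 1.9, 0]
  turn:
    - [0, 0, 0]
    - [0, 0, -0.01]
    - [0, 0, -0.01]
    - [0, 0, -0.01]
    - [0, 0, -0.01]
    - [0, 0, -0.01]
    - [0, 0, -0.01]
    - [0, 0, -0.01]
    - [0, 0, -0.01]
    - [0, 0, -0.01]
    - [0, 0, -0.01]
    - [0, 0, 0]
  gripper: 8.2

```text
t: 45.52
tool_pos: [0.4822, 0.3352, 0.4009]
orientation: [3.139, 0.089, -0.004]
force: [-0.2, -0.0, 0.4]
opening: 0.0823
```

>>> arm_command:
  xyz:
    - [0, 0, 0]
    - [0, 0, 0]
    - [0, 0, 0]
    - [0, 0, 0]
    - [0, 0, 0]
  turn:
    - [0, 0, 0]
    - [0, 0, 0]
    - [0, 0, 0]
    - [0, 0, 0]
    - [0, 0, 0]

```text
t: 46.15
tool_pos: [0.4834, 0.3331, 0.4029]
orientation: [-3.14, -0.085, -0.0]
force: [0.7, -0.0, 1.0]
opening: 0.0821
```

```bash
python3 - <<'E'
from h import *
p=read_camera("wrist");pose();find(p,["pot_wide"])
E
```

```text
t 46.20 tcp [0.4833 0.3332 0.4028] grasp [0.4833 0.3332 0.2358] jaw deg 93.1 zax [ 0.  0. -1.] F [ 1.5 -0.4  0.3] open 0.0819 q [0.52 0.1  1.53 0.   1.52 2.03]
pot_wide 0.78 [180. 260.] topz 0.067 circ 482.9 333.0 r28.6 bbox [483.1 333. ] med [0.484 0.333 0.066]
```

>>> arm_command:
  xyz:
    - [0, 0, -3]
    - [0, 0, -4]
    - [0, 0, -4]
    - [0, 0, -3]
    - [0, 0, -2.2]
    - [0, 0, -1.7]
    - [0, 0, -0.7]
    - [0, 0, -0.3]
    - [0, 0, 0]
  turn:
    - [0, 0, 0]
    - [0, 0, 0]
    - [0, 0, 0]
    - [0, 0, 0]
    - [0, 0, 0]
    - [0, 0, 0]
    - [0, 0, 0]
    - [0, 0, 0]
    - [0, 0, 0]

```text
t: 47.38
tool_pos: [0.4835, 0.3338, 0.2144]
orientation: [-3.14, -0.086, -0.001]
force: [-0.9, 0.1, -0.1]
opening: 0.082
```

>>> arm_command:
  xyz:
    - [0, 0, 0]
    - [0, 0, 0]
    - [0, 0, 0]
    - [0, 0, 0]
    - [0, 0, 0]
    - [0, 0, 0]
    - [0, 0, 0]
    - [0, 0, 0]
  turn:
    - [0, 0, 0]
    - [0, 0, 0]
    - [0, 0, 0]
    - [0, 0, 0]
    - [0, 0, 0]
    - [0, 0, 0]
    - [0, 0, 0]
    - [0, 0, 0]
  gripper: 5.0

```text
t: 48.38
tool_pos: [0.4833, 0.3336, 0.2141]
orientation: [-3.14, -0.086, -0.001]
force: [-0.6, -2.3, 5.4]
opening: 0.0594
```

>>> arm_command:
  xyz:
    - [0, 0, 1]
    - [0, 0, 3]
    - [0, 0, 4]
    - [0, 0, 4]
    - [0, 0, 3]
    - [0, 0, 1]
    - [0, -2, 0]
    - [0.4, -4.5, 0]
    - [0.5, -4.5, 0]
    - [0.5, -4.5, 0]
    - [0.5, -4.5, 0]
    - [0.4, -4.5, 0]
  turn:
    - [0, 0, 0]
    - [0, 0, 0]
    - [0, 0, 0]
    - [0, 0, 0]
    - [0, 0, 0]
    - [0, 0, 0]
    - [0, 0, 0]
    - [0, 0, 0]
    - [0, 0, 0]
    - [0, 0, 0]
    - [0, 0, 0]
    - [0, 0, 0]

```text
t: 49.88
tool_pos: [0.5052, 0.0862, 0.3714]
orientation: [3.14, 0.085, -0.005]
force: [0.8, -0.6, -1.5]
opening: 0.0597
```

>>> arm_command:
  xyz:
    - [0, -4.5, 0]
    - [0, -4.5, 0]
    - [0, -4.5, 0]
    - [0, -4.5, 0]
    - [0, -4.4, 0]
    - [0, -2.3, 0]
    - [0, -0.8, 0]
    - [0, 0, 0]
    - [0, 0, 0]
    - [0, 0, 0]
    - [0, 0, 0]
  turn:
    - [0, 0, 0.02]
    - [0, 0, 0.02]
    - [0, 0, 0.02]
    - [0, 0, 0.02]
    - [0, 0, 0.02]
    - [0, 0, 0]
    - [0, 0, 0]
    - [0, 0, 0]
    - [0, 0, 0]
    - [0, 0, 0]
    - [0, 0, 0]

```text
t: 51.25
tool_pos: [0.5063, -0.1658, 0.3738]
orientation: [-3.132, -0.245, -0.0]
force: [-0.1, -0.3, -2.0]
opening: 0.0599
```

```bash
python3 - <<'E'
from h import *
p=read_camera("wrist");pose();save(p,"wr7");find(p,["pot_wide","pot_small"])
E
```

```text
t 51.30 tcp [ 0.5063 -0.1659  0.3739] grasp [ 0.5063 -0.1659  0.2069] jaw deg 98.9 zax [ 0. -0. -1.] F [ 0.2 -0.9 -2.1] open 0.0597 q [-0.41 -0.04  1.72 -0.    1.46  1.  ]
pot_wide 0.85 [237. 258.] topz 0.227 circ 505.5 -165.4 r28.8 bbox [ 505.6 -164.7] med [ 0.516 -0.164  0.226]
pot_small 0.87 [112. 263.] topz 0.060 circ 577.2 -157.0 r25.7 bbox [ 577.1 -157. ] med [ 0.578 -0.157  0.059]
```

View pics/wr7.png

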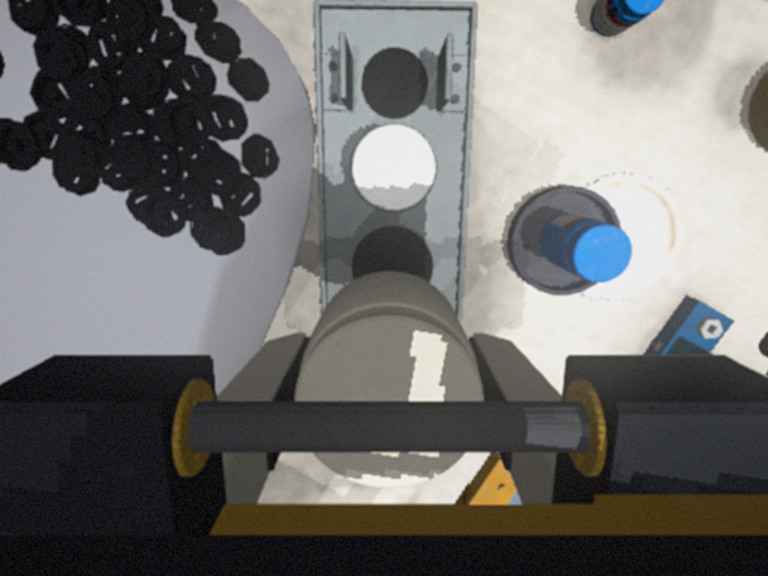

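The small pot is back on the middle pad (395,167), the tall pot is in the cup, and the wide pot is over the front pad (392,265). I'm lowering it with a 2 mm shift in y.

>>> arm_command:
  xyz:
    - [0, -0.2, -3]
    - [0, 0, -4]
    - [0, 0, -3.5]
    - [0, 0, -2.5]
    - [0, 0, -1.2]
    - [0, 0, -0.6]
    - [0, 0, -0.4]
    - [0, 0, -0.3]
    - [0, 0, -0.2]
    - [0, 0, -0.1]
    - [0, 0, -0.1]
    - [0, 0, 0]
  turn:
    - [0, 0, 0]
    - [0, 0, 0]
    - [0, 0, 0]
    - [0, 0, 0]
    - [0, 0, 0]
    - [0, 0, 0]
    - [0, 0, 0]
    - [0, 0, 0]
    - [0, 0, 0]
    - [0, 0, 0]
    - [0, 0, 0]
    - [0, 0, 0]

```text
t: 52.9
tool_pos: [0.5061, -0.1684, 0.2147]
orientation: [-3.132, -0.243, 0.0]
force: [0.4, 0.6, -2.2]
opening: 0.0593
```

>>> arm_command:
  xyz:
    - [0, 0, -0.1]
    - [0, 0, 0]
    - [0, 0, 0]
  turn:
    - [0, 0, 0]
    - [0, 0, 0]
    - [0, 0, 0]

```text
t: 53.28
tool_pos: [0.5063, -0.1685, 0.2141]
orientation: [3.132, 0.243, 0.0]
force: [-2.1, 1.5, 4.6]
opening: 0.0597
```

>>> arm_command:
  xyz:
    - [0, 0, 0]
    - [0, 0, 0]
    - [0, 0, 0]
    - [0, 0, 0]
    - [0, 0, 1]
    - [0, 0, 3]
    - [0, 0, 4]
    - [0, 0, 4]
    - [0, 0, 4]
    - [0, 0, 4]
    - [0, 0, 1]
    - [0, 0, 0]
  turn:
    - [0, 0, 0]
    - [0, 0, 0]
    - [0, 0, 0]
    - [0, 0, 0]
    - [0, 0, 0]
    - [0, 0, 0]
    - [0, 0, 0]
    - [0, 0, 0]
    - [0, 0, 0]
    - [0, 0, 0]
    - [0, 0, 0]
    - [0, 0, 0]
  gripper: 8.2

```text
t: 54.78
tool_pos: [0.5062, -0.1684, 0.4243]
orientation: [3.131, 0.243, 0.002]
force: [-0.3, -0.3, 0.0]
opening: 0.0821
```

```bash
python3 - <<'E'
from h import *
p=read_camera("wrist");pose();save(p,"wr8");find(p,["pot_wide","pot_small","pot_tall","cup"])
p=read_camera("top");find(p,["tape","marker"])
E
```

```text
t 54.83 tcp [ 0.5059 -0.1683  0.4228] grasp [ 0.5058 -0.1683  0.2558] jaw deg 98.9 zax [-0.001  0.    -1.   ] F [ 0.1  0.5 -1. ] open 0.0819 q [-0.42 -0.06  1.65  0.    1.55  1.  ]
pot_wide 0.71 [175. 260.] topz 0.067 circ 505.8 -168.3 r28.6 bbox [ 506. -168.] med [ 0.507 -0.168  0.066]
pot_small 0.73 [115. 262.] topz 0.060 circ 577.3 -157.0 r25.6 bbox [ 577.5 -157. ] med [ 0.578 -0.157  0.059]
pot_tall 0.64 [159. 368.] topz 0.072 circ 546.8 -290.4 r18.2 bbox [ 546.8 -290.5] med [ 0.547 -0.29   0.071]
pot_tall 0.57 [ 18. 391.] topz 0.048 circ 699.4 -286.1 r13.0 bbox [ 698.6 -286.1] med [ 0.699 -0.285  0.047]
cup 0.89 [144. 348.] topz 0.016 circ 546.2 -289.0 r39.8 bbox [ 546.4 -286.8] med [ 0.558 -0.277  0.016]
tape 0.64 [147. 380.] topz 0.028 circ 662.4 -433.7 r34.9 bbox [ 662.2 -433.4] med [ 0.665 -0.435  0.026]
```

View pics/wr8.png

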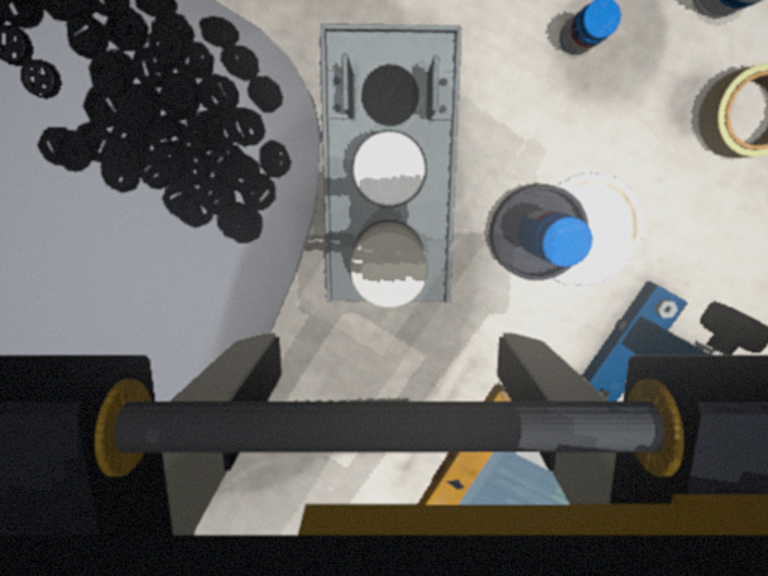

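All three pots stand upright where they belong: wide (388,265), small (390,168), tall in the cup (548,235). The gripper is clear of everything, so I'm handing in.

```bash
python3 - <<'E'
from h import *
print(robot.close_job())
E
```

```text
the job is handed in; nothing more can be done
None
```

The job is done and handed in at about 55 s. I moved the wide ink pot and then the small one into the tray, stood the largest slim pot in the steel cup, and put each ink pot back on its own pad.

- **Pots:** In the last wrist picture, all three are upright by picture and lid height. The wide pot is on the front pad and the small pot on the middle pad, each within about 1 mm of the pad centre. The slim pot is within about 2 mm of the cup centre. The gripper was open and well above everything.
- **Tape and marker:** The tape was where it started, within about 2 mm. The marker was not found in the last top picture; the arm probably hid it. I never brought the gripper down near it, and it was last clearly seen lying undisturbed after the slim pot was placed in the cup.
- **Disagreements:** The network sometimes gave false or look-alike hits, such as the small blue-lidded pots and, once, the cup for the slim pot. I sorted these out by height and diameter. The top camera read about 1–2 mm off from the wrist camera, so I used the wrist values.

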